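# Set timber to the saw fence and hold the blade guard open

## Task

Slide the loose piece of timber over the table, without lifting it, until its long side lies flush against the saw's fence, ahead of the guard. Then raise the blade guard by its handle and hold it open, 45 degrees up from shut, so that I can check the blade against the timber; it falls shut if you let go, so finish while still holding it there. Do not touch the blade, and leave the other things on the bench where they are.

Things in the scene. Friction and masses are not known exactly. Their poses are not given: they have to be found in the camera images.
- saw: The saw let into the bench, fixed. Origin on the table top at the middle of the blade. Its +y is the feed direction (blade, guard and fence run along it), its +x points from the blade to the fence. The fence is a straight aluminium bar 50 high and 30 thick; its flat face towards the blade stands at x = +75 and runs from y = -420 to y = +120. The metal plate around the blade is flush with the table: things slide over it.
- blade: The saw's round blade, fixed, 3 thick, in the saw's yz plane; origin at the saw's origin. It rises 40 above the table from y = -75 to y = +75 and is hidden under the guard while that is shut. It does not turn.
- guard (a joint): Angle of the guard, rad: 0 = shut (level), 0.785 = 45 degrees open, stop at 1.4. The guard is a grey box-shaped hood, open below, 56 wide and 220 long from hinge to front, 0.4 kg. Its hinge axis is parallel to the saw's x, at the rear (+y) end; its front (-y) end swings up and back. Weight and a spring pull it shut from every angle: about 3 to 5 N upward at the handle holds it up.
- guard_handle (a point): Middle of the guard's handle: a round bar, diameter 12, straight and free for 96 parallel to the saw's x, carried by two side arms in front of the hood. It turns with the guard, 270 from the hinge axis; with the guard shut it is level with the hinge, 70 above the table, at x = 0, y = -165 in the saw's frame. There is 44 free between the bar and the hood's front, and only the table under the shut bar.
- guard_hinge (a point): Point on the guard's hinge axis, in the middle of the hood: x = 0, y = +105, z = +70 in the saw's frame. Fixed to the saw.
- board_center (a point): Centre (half-way up) of the loose piece of timber (dark wood) to be cut, 100 x 150 x 27 high (x, y, z), about 0.2 kg. It lies flat on the table, on the robot's side of the fence, ahead of the guard (on its -y side), its long (y) side turned by up to 0.35 rad from the fence. Flush against the fence its centre is at x = +25 in the saw's frame.
- jar: Bystander, to be left alone: glass screw jar with a steel lid, 64 across, 85 high. Origin on the table under it.
- glue: Bystander, to be left alone: white glue bottle, 56 across, 160 high. Origin on the table under it.
- square: Bystander, to be left alone: try square lying flat: wooden stock 28 x 110 x 18, steel blade 150 long. Origin on the table under it.
- offcut: Bystander, to be left alone: small offcut of the same dark wood, 70 x 45 x 27. Origin on the table under it.
- stick: Bystander, to be left alone: flat plywood push stick, about 35 x 250 x 12. Origin on the table under it.
- tape: Bystander, to be left alone: black tape measure standing up, 70 x 38 x 66. Origin on the table under it.
- hammer: Bystander, to be left alone: hammer lying flat. Origin on the table under it.
Things that resemble listed ones, but are neither listed nor needed, are in the scene too. What is shaped like the part that bears board_center but blue or green is not meant.

How it is judged:
On the way:
1. the timber lies flush against the fence while the guard is still shut (x of board_center in the frame of saw between 0.018 and 0.035 m and y of board_center in the frame of saw between -0.4 and -0.2 m and angle between the y axis of board_center and the y axis of saw, either way round below 0.07 rad and height (world z) of board_center below 0.02 m and value of joint guard below 0.12 rad), for 0.2 s.
At the end, for the whole second after the job is handed in: Timber flat on the table, long side against the fence (gap under 7 mm, within 4 degrees of parallel), centre 200 to 400 mm ahead of the saw's origin; guard still at 45 degrees (within 6), handle over 220 mm above the table, carried by the fingers (over 0.8 N) (x of board_center in the frame of saw between 0.018 and 0.035 m and y of board_center in the frame of saw between -0.4 and -0.2 m and angle between the y axis of board_center and the y axis of saw, either way round below 0.07 rad and height (world z) of board_center below 0.02 m and value of joint guard between 0.68 and 0.89 rad and velocity of joint guard between -0.05 and 0.05 rad/s and height (world z) of guard_handle above 0.22 m and contact force between guard and the fingers above 0.8 N); the arm keeps its last pose, push and grip.
It fails at once if the timber is lifted off the table (over 20 mm) (height (world z) of board_center above 0.0335 m).
It fails at once if the robot touches the blade (contact force between blade and the arm above 0.5 N).
It fails at once if the fingers touch the blade (contact force between blade and the fingers above 0.5 N).
It fails at once if a bystander is moved by over 30 mm (distance of any of jar, glue, square, offcut, stick, tape, hammer from where it was at the start of the episode above 0.03 m).
It also fails if it takes over 45 s, if anything falls off the work surface, if the arm or the gripper's body presses on something with over 40 N, if the wrist force passes 120 N, or if a joint passes its speed limit or range.

## Robot

A 7-joint arm with a two-finger parallel gripper is mounted at the origin on the work surface. World frame = base frame: x ahead of the robot, y to its left, z up, the work surface at z = 0. Lengths are in m, angles in rad, forces in N, time in s.
With the tool pointing down it reaches from about 0.425 to 0.875 m from the base axis. Payload 4.7 kg.
Tool frame: the origin (TCP) lies midway between the tips of the shut fingers; the grasp point (between the pads) lies 19 mm behind it; z points along the fingers, y is the direction in which the jaws open and shut (so a half turn about z gives the same grasp; the last joint's range is limited). The gripper opens to 85 mm and grips with 20 to 120 N. Pads are 22 mm wide; open, the fingers measure 114 mm over their backs; the gripper's body (76 mm by 85 mm) begins 54 mm behind the grasp point. The pads swing forward as they close: fully open they stand 13 mm farther back than shut.
Start: joints at [-1.237, 0.321, -0.07, 1.45, 0.023, 1.371, -0.057], TCP at [0.204, 0.617, 0.203] pointing down, gripper open.
Joint ranges: [-2.86, 2.86], [-0.3, 2.09], [-1.38, 1.24], [0.06, 2.45], [-1.56, 4.7], [0.09, 2.05], [-2.69, 2.69]. Speed limits (rad/s): [2.57, 2.57, 3.14, 3.14, 3.14, 3.14, 3.14].

## Interface

Orientations are given as a rotation vector (axis times angle).
In Python, from rig import r gives the robot as it stands.
- The arm moves only by the tool servo_tool, never from a script. Its argument "deltas" is one flat list of numbers, 5 for each row, row after row: the closure, from -1 (fully open) to 1 (shut), then the shift along the tool's x, y, z in mm, then the turn about the tool's z in rad. In form: [claw, dx, dy, dz, turn, claw, dx, dy, dz, turn, ...]. A call has 1 to 12 rows; each row shifts and turns the commanded pose from where the row before left it, along the tool's axes as they then stand; what a row does not reach is not made up. A row lasts 1/10 s, in which the tool goes at most 50 mm and 8.59 degrees, less where a joint would pass 70% of its speed; a pose out of reach is approached as far as the arm can. A call with a gripper value outside its range is refused whole. The fingers move at their own pace and stop on an object; "squeeze" is the grip in N (left out, the last holds). Time passes only in rows, so rows that do not move let the fingers close. It gives the time, the measured TCP pose, the force and the opening at its end, in the units of the state.
- r.read_state(): the state, without advancing time (a new reading comes with each control period).
- r.grab_frame(name): name is "scene" or "side" or "wrist"; returns a dict with "pixels" (384x512x3 uint8, red, green, blue), "fx", "fy", "cx", "cy" (pixels), "R" (3x3) and "t" (3): a world point X has camera coordinates R X + t. Camera axes: x right, y down, z forward; pixel columns grow to the right and rows downward; lengths in m; the calibration is good to about 2 mm. A picture is of the moment at which its call begins. There is no depth.
- r.job_done(): hands the job in, once; it reports no verdict.
The state is a dict: "time": time; "joint_pos": joint angles; "joint_vel": joint speeds; "tau": joint torques, N m; "eef_pos": TCP position; "tcp_rot": TCP orientation; "force": force on the tool from outside, world axes, zero at the start; "wrist_torque": the same for the moment, N m; "gripper_width": opening from 0.0 (shut) to 1.0 (fully open).
Only numpy, scipy, OpenCV 4.12 (cv2) and the standard library are available. Lean on these libraries where they do the work, as an engineer would, in place of code of your own. Each camera call takes 0.05 s, during which the arm holds its last target.

## Working session

There is one attempt and no reset: what is moved stays moved. The work goes in short steps, Python scripts to look and compute and a tool call to move; the robot and the scene stay as the last step left them, time stands still between calls to the robot, and variables do not carry over. Pictures are saved under pics/ and viewed, and the job is handed in when it is done.

Besides the shell and the picture viewer there is one more tool, called after ">>>" by a JSON object that holds its "op" and its "data". servo_tool: Moves the arm, as the interface text tells. Its arguments: {"type":"object","properties":{"deltas":{"type":"array"},"squeeze":{"type":"number"}},"required":["deltas"]}

```bash
mkdir -p pics; ls
cat > h.py <<'E'
from rig import r
import cv2, numpy as np
def snap(n,f):
    g=r.grab_frame(n); cv2.imwrite(f'pics/{f}.png',g['pixels'][:,:,::-1]); 
    import pickle; pickle.dump(g,open(f'pics/{f}.pkl','wb')); return g
def ray(g,u,v,z):
    R=np.array(g['R']);t=np.array(g['t'])
    d=R.T@np.array([(u-g['cx'])/g['fx'],(v-g['cy'])/g['fy'],1]);c=-R.T@t
    return c+d*(z-c[2])/d[2]
def proj(g,X):
    p=np.array(g['R'])@np.array(X)+np.array(g['t']); return g['fx']*p[0]/p[2]+g['cx'],g['fy']*p[1]/p[2]+g['cy']
def load(f):
    import pickle; return pickle.load(open(f'pics/{f}.pkl','rb'))
E
python3 - <<'E'
from h import *
for n in ['scene','side','wrist']:
    g=snap(n,n+'0'); print(n,-np.array(g['R']).T@np.array(g['t']),g['fx'])
print(r.read_state())
E
```

```text
pics
scene [1.31465348 0.7266611  0.80154867] 377.0784189433275
side [ 0.17718656 -1.22024385  1.27609663] 475.3454306791489
wrist [0.13047287 0.64117763 0.37243391] 331.48285208846676
{'time': 0.15, 'joint_pos': array([-1.23688582,  0.32168361, -0.0701158 ,  1.45141077,  0.02259568,
        1.37075991, -0.05692533]), 'joint_vel': array([ 0.00171955, -0.00011539, -0.00096799, -0.00416045,  0.00020862,
       -0.00121305,  0.00065655]), 'tau': array([ 4.96672565e-04, -4.94087505e+01, -3.82436514e-01, -3.14685452e+01,
        1.31351539e-02,  8.20220564e-03,  1.37405419e-05]), 'eef_pos': array([0.20423725, 0.61661383, 0.20214691]), 'tcp_rot': array([-5.00149245e-01, -3.10135683e+00,  2.30131128e-03]), 'force': array([ 0.22673092,  0.08413411, -0.86712353]), 'wrist_torque': array([-0.03708883, -0.00815241, -0.0063281 ]), 'gripper_width': 1.000742327620107}
```

View pics/scene0.png

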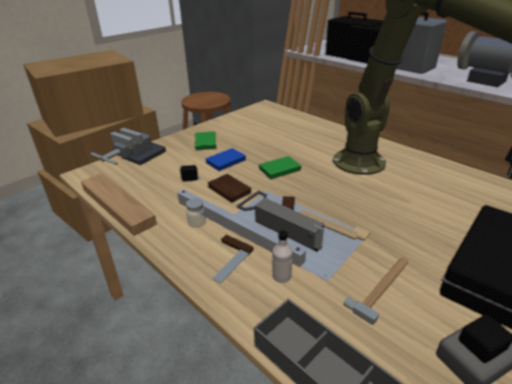

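View pics/side0.png

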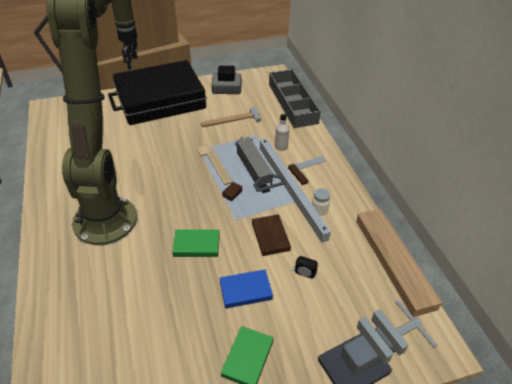

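View pics/wrist0.png

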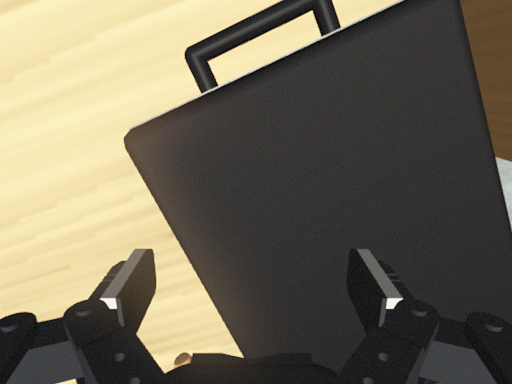

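The side view shows the timber at (271,234), the fence from (265,142) to (325,235), the guard at (255,160) with its handle near (268,183), the offcut at (232,190) and the tape at (306,267).

Run:
```python
import cv2
a=cv2.imread('pics/side0.png')[130:290,190:350]; cv2.imwrite('pics/side0c.png',cv2.resize(a,None,fx=3.7,fy=3.7,interpolation=cv2.INTER_CUBIC))
a=cv2.imread('pics/scene0.png')[150:290,160:350]; cv2.imwrite('pics/scene0c.png',cv2.resize(a,None,fx=4,fy=4,interpolation=cv2.INTER_CUBIC))
```

```text
(no output)
```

View pics/side0c.png

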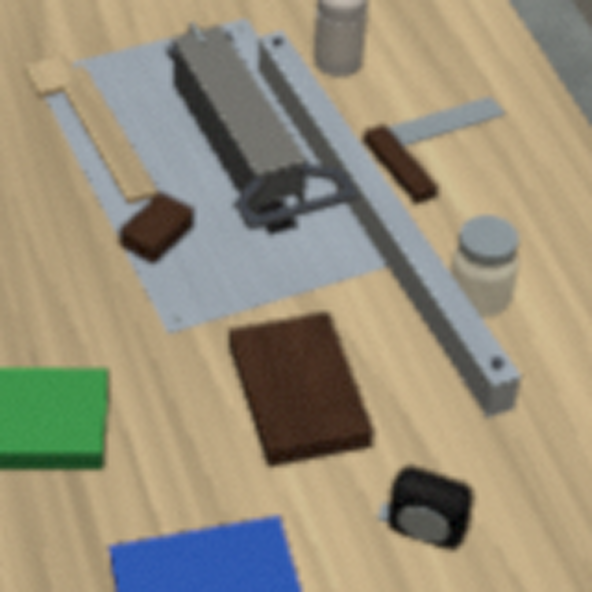

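View pics/scene0c.png

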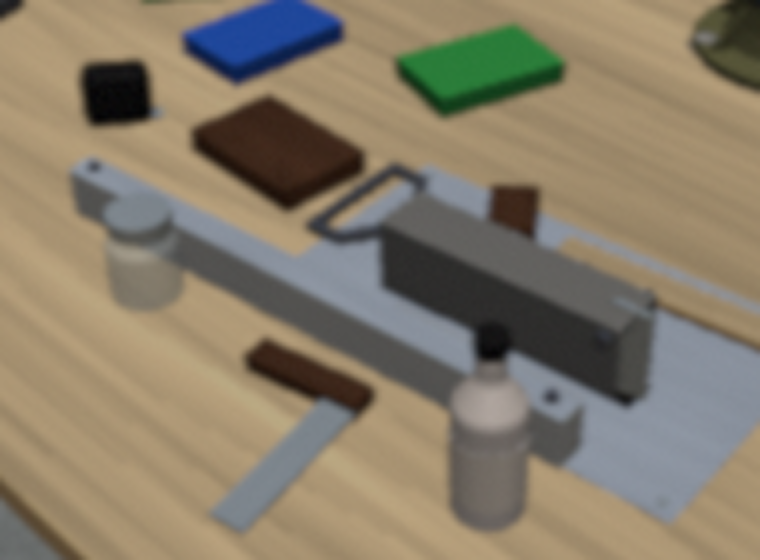

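```bash
cat >> h.py <<'E'
def cs(U,V): return (U+.5)/3.7-.5+190,(V+.5)/3.7-.5+130
def cc(U,V): return (U+.5)/4-.5+160,(V+.5)/4-.5+150
E
python3 - <<'E'
from h import *
s=load('side0');c=load('scene0')
for n,p,z in [('fence near screw',(497,363),.05),('far screw',(278,42),.05),('near L',(486,383),.05),('near R',(517,373),.05),('far L',(260,42),.05),('far R',(284,33),.05),
 ('bd',(231,332),.027),('bd',(328,315),.027),('bd',(372,434),.027),('bd',(269,453),.027),('handle L',(240,212),.07),('handle R',(352,192),.07),('tape',(385,515),0),('tape',(460,545),0),('off',(122,232),.027),('off',(155,250),.027),('off',(193,210),.027),('off',(157,195),.027),('bolt',(195,32),.07)]:
    print('side',n,ray(s,*cs(*p),z).round(4))
for n,p,z in [('near screw',(94,166),.05),('far screw',(551,397),.05),('bd',(193,135),.027),('bd',(268,97),.027),('bd',(363,158),.027),('bd',(290,195),.027),
 ('hL',(395,168),.07),('hR',(313,225),.07),('off',(490,188),.027),('off',(538,188),.027),('tape',(90,122),0),('tape',(150,118),0)]:
    print('scene',n,ray(c,*cc(*p),z).round(4))
E
```

```text
side fence near screw [ 0.7145 -0.2863  0.05  ]
side far screw [0.6593 0.2101 0.05  ]
side near L [ 0.6958 -0.3057  0.05  ]
side near R [ 0.7275 -0.3024  0.05  ]
side far L [0.6402 0.2154 0.05  ]
side far R [0.6704 0.2233 0.05  ]
side bd [ 0.4966 -0.164   0.027 ]
side bd [ 0.5918 -0.1686  0.027 ]
side bd [ 0.5843 -0.3157  0.027 ]
side bd [ 0.489  -0.3107  0.027 ]
side handle L [ 0.5377 -0.0531  0.07  ]
side handle R [ 0.6523 -0.0561  0.07  ]
side tape [ 0.5739 -0.3845  0.    ]
side tape [ 0.626  -0.4323  0.    ]
side off [ 0.4291 -0.0067  0.027 ]
side off [ 0.4545 -0.0399  0.027 ]
side off [0.5056 0.0042 0.027 ]
side off [0.4761 0.0352 0.027 ]
side bolt [0.5695 0.2274 0.07  ]
scene near screw [ 0.7105 -0.2884  0.05  ]
scene far screw [0.6566 0.2095 0.05  ]
scene bd [ 0.5929 -0.2952  0.027 ]
scene bd [ 0.4954 -0.2973  0.027 ]
scene bd [ 0.5067 -0.1472  0.027 ]
scene bd [ 0.5954 -0.1504  0.027 ]
scene hL [ 0.5432 -0.0667  0.07  ]
scene hR [ 0.6513 -0.0547  0.07  ]
scene off [ 0.461  -0.0277  0.027 ]
scene off [0.4307 0.0037 0.027 ]
scene tape [ 0.6254 -0.4266  0.    ]
scene tape [ 0.578  -0.3885  0.    ]
```

Two views agree. The saw origin is at about (0.579, 0.101) and saw +y is about (-0.109, 0.994). The handle midpoint then predicts to (0.597, -0.063) against (0.596, -0.058) measured. The board is near (0.543, -0.232), turned about -0.16 rad from the fence. I'll now swing round the base, high up.

>>> {"op": "servo_tool", "data": {"deltas": [-1,-30,0,-4,0.046,-1,-45,0,-4,0.069,-1,-45,0,-4,0.069,-1,-45,0,-4,0.069,-1,-45,0,-4,0.069,-1,-45,0,-4,0.069,-1,-45,0,-4,0.069,-1,-45,0,-4,0.069,-1,-45,0,-4,0.069,-1,-45,0,-4,0.069,-1,-45,0,0,0.069,-1,-45,0,0,0.069]}}

```text
time: 1.35
eef_pos: [0.6, 0.2908, 0.2427]
tcp_rot: [-1.679, -2.655, 0.0]
force: [1.6, 0.4, 0.5]
gripper_width: 0.996
```

>>> {"op": "servo_tool", "data": {"deltas": [-1,-45,0,0,0.069,-1,-45,0,0,0.069,-1,-45,0,0,0.069,-1,-45,0,0,0.069,-1,-45,0,0,0.069,-1,-45,0,0,0.069,-1,-45,0,0,0.069,-1,-45,0,0,0.069,-1,-45,0,0,0.069,-1,-45,0,0,0.069,-1,-45,0,0,0.069,-1,-40,0,0,0.069]}}

```text
time: 2.55
eef_pos: [0.6346, -0.2291, 0.2426]
tcp_rot: [2.606, 1.754, -0.001]
force: [0.7, -0.7, -0.1]
gripper_width: 1.0
```

>>> {"op": "servo_tool", "data": {"deltas": [-1,0,0,0,0.135,-1,0,0,0,0.135,-1,0,0,0,0.135,-1,0,0,0,0.135,-1,0,0,0,0.135,-1,0,0,0,0.135,-1,0,0,0,0.135,-1,0,0,0,0.135,-1,-40,0,0,0,-1,-40,0,0,0,-1,-40,0,0,0,-1,0,0,0,0]}}

```text
time: 3.75
eef_pos: [0.5108, -0.242, 0.2429]
tcp_rot: [-3.134, -0.162, 0.002]
force: [-0.9, -0.1, 0.1]
gripper_width: 0.999
```

Run:
```python
from h import *
g=snap('wrist','w1'); s=r.read_state()
from scipy.spatial.transform import Rotation as Ro
print(s['eef_pos'],Ro.from_rotvec(s['tcp_rot']).as_matrix().round(3))
```

```text
[ 0.51399046 -0.24045982  0.24328717] [[ 0.994  0.106  0.001]
 [ 0.106 -0.994  0.003]
 [ 0.001 -0.003 -1.   ]]
```

View pics/w1.png

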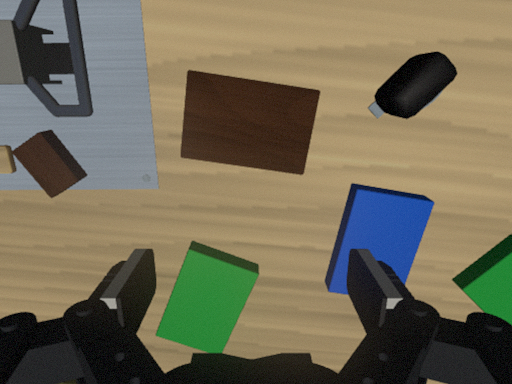

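The wrist view shows the timber with top-face corners at about (188,71), (320,91), (303,174) and (181,157). The handle bar is at upper left around (80,60), the tape at (415,85), the green block at (208,300) and the blue block at (380,240).

Run:
```python
from h import *
g=load('w1'); im=g['pixels'].astype(int)
hsv=cv2.cvtColor(g['pixels'],cv2.COLOR_RGB2HSV)
m=((hsv[...,2]<110)&(im[...,0]-im[...,2]>15)).astype(np.uint8); m[:,:170]=0;m[:,330:]=0;m[190:]=0
cn=max(cv2.findContours(m,0,2)[0],key=cv2.contourArea)
ap=cv2.approxPolyDP(cn,8,True)[:,0]; print(ap, cv2.minAreaRect(cn))
O=np.array([.5794,.1008]);ex=np.array([.994,.109]);ey=np.array([-.109,.994])
def saw(p): d=p[:2]-O; return np.round([d@ex,d@ey],4)
P=[]
for p in ap:
    X=ray(g,*p,.027);P.append(X[:2]); print('bd',p,X.round(4),saw(X))
P=np.array(P);print('center',P.mean(0),saw(P.mean(0)))
for n,p,z in [('bar top',(68,0),.07),('bar bot',(84,112),.07),('plate',(158,187),0),('plate2',(139,0),0),('green',(258,265),.027),('green',(191,242),.027),('green',(157,335),.027),('blue',(352,185),.027),('blue',(327,290),.027),('blue',(433,200),.027),('tape',(375,112),.0),('off',(53,197),0),('off',(86,175),0)]:
    X=ray(g,*p,z);print(n,X.round(4),saw(X))
```

```text
[[187  72]
 [182 157]
 [303 172]
 [318  90]] ((247.326171875, 122.28044891357422), (133.78927612304688, 87.40400695800781), 8.219208717346191)
bd [187  72] [ 0.5914 -0.1624  0.027 ] [-0.0168 -0.2629]
bd [182 157] [ 0.4953 -0.1608  0.027 ] [-0.1121 -0.2509]
bd [303 172] [ 0.4921 -0.3065  0.027 ] [-0.1312 -0.3954]
bd [318  90] [ 0.5875 -0.3089  0.027 ] [-0.0366 -0.4081]
center [ 0.5415793  -0.23465333] [-0.0742 -0.3293]
bar top [ 0.6424 -0.0586  0.07  ] [ 0.0452 -0.1653]
bar bot [ 0.5419 -0.0682  0.07  ] [-0.0557 -0.1639]
plate [ 0.4455 -0.126   0.    ] [-0.1578 -0.2108]
plate2 [ 0.6615 -0.101   0.    ] [ 0.0596 -0.2096]
green [ 0.3601 -0.2666  0.027 ] [-0.258  -0.3413]
green [ 0.3845 -0.1769  0.027 ] [-0.224  -0.2548]
green [ 0.2323 -0.1357  0.027 ] [-0.3708 -0.1973]
blue [ 0.4821 -0.3684  0.027 ] [-0.1479 -0.4557]
blue [ 0.3317 -0.3639  0.027 ] [-0.2968 -0.4349]
blue [ 0.4734 -0.4716  0.027 ] [-0.1678 -0.5574]
tape [ 0.5693 -0.3873  0.    ] [-0.0633 -0.4841]
off [0.417 0.012 0.   ] [-0.1711 -0.0706]
off [ 0.4521 -0.0329  0.    ] [-0.1411 -0.119 ]
```

Everything is consistent: the board measures 96-97 x 146-148 mm and the bar is at saw y = -165. The board centre is at saw (-74, -329) mm, and saw x of -165 mm is clear of the green and blue blocks. I'll push with both open fingers, which will also square the board.

>>> {"op": "servo_tool", "data": {"deltas": [-1,-33,-4,0,0,-1,-30,-3,0,0,-1,0,0,30,0,-1,0,0,40,0,-1,0,0,40,0,-1,0,0,40,0,-1,0,0,30,0,-1,0,0,20,0,-1,0,0,0,0,-1,0,0,0,0]}}

```text
time: 4.8
eef_pos: [0.4536, -0.2397, 0.0433]
tcp_rot: [3.136, 0.171, -0.001]
force: [0.2, 0.9, -0.5]
gripper_width: 0.999
```

>>> {"op": "servo_tool", "data": {"deltas": [-1,0,0,15,0,-1,0,0,15,0,-1,0,0,8,0,-1,0,0,3,0,-1,0,0,0,0,-1,0,0,0,0]}}

```text
time: 5.4
eef_pos: [0.4531, -0.2397, 0.0022]
tcp_rot: [3.137, 0.17, 0.001]
force: [-0.3, 1.0, -0.0]
gripper_width: 1.006
```

Run:
```python
from h import *
g=snap('wrist','w2'); s=r.read_state();print(s['eef_pos'],s['force'])
```

```text
[ 0.45322844 -0.23975337  0.00240476] [-0.0575095   0.64849656 -0.31591172]
```

View pics/w2.png

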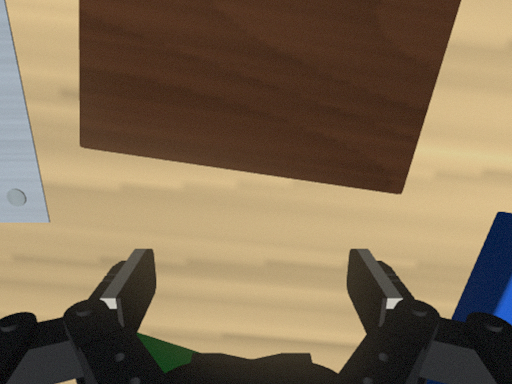

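The fingers at (130,280) and (375,280) straddle the near long side of the timber cleanly, and nothing is touching. I'll push along tool +x.

>>> {"op": "servo_tool", "data": {"deltas": [-1,10,0,3,0,-1,10,0,0,0,-1,8,0,0,0,-1,8,0,0,0,-1,8,0,0,0,-1,8,0,0,0,-1,8,0,0,0,-1,8,0,0,0,-1,8,0,0,0,-1,8,0,0,0,-1,8,0,0,0,-1,0,0,0,0]}}

```text
time: 6.65
eef_pos: [0.5457, -0.2291, -0.0009]
tcp_rot: [3.136, 0.173, 0.001]
force: [-0.7, 0.8, -1.0]
gripper_width: 1.001
```

Run:
```python
from h import *
g=snap('wrist','w3'); g=snap('side','s3');s=r.read_state();print(s['eef_pos'],s['force'])
d=s['eef_pos'][:2]-np.array([.5794,.1008]);print(d@[.994,.109],d@[-.109,.994])
a=cv2.imread('pics/w3.png');b=cv2.imread('pics/s3.png')[130:290,190:350]
cv2.imwrite('pics/c3.png',np.hstack([cv2.resize(a,(400,300)),cv2.resize(b,(300,300),interpolation=2)]))
```

```text
[ 0.54419882 -0.229572   -0.00107958] [-0.4738346  -0.17411206  0.34728096]
-0.07100051731640085 -0.32455283602385626
```

View pics/c3.png

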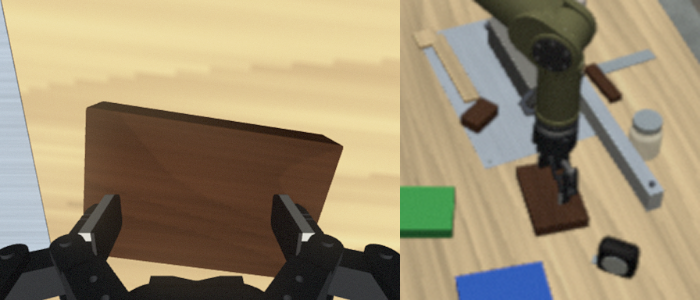

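```bash
python3 - <<'E'
from h import *
g=load('w3'); im=g['pixels'].astype(int);hsv=cv2.cvtColor(g['pixels'],cv2.COLOR_RGB2HSV)
def saw(p): d=p[:2]-np.array([.5794,.1008]); return np.round([d@[.994,.109],d@[-.109,.994]],4)
for p in [(112,137),(437,187),(110,150)]:
    print(saw(ray(g,*p,.027)), saw(ray(g,*p,0)))
E
python3 -c "
import cv2
a=cv2.imread('pics/w3.png');cv2.imwrite('pics/w3b.png',cv2.resize(a,(800,600))) 
b=cv2.imread('pics/s3.png')[190:270,230:330];cv2.imwrite('pics/s3b.png',cv2.resize(b,(750,600),interpolation=2))"
```

```text
[-0.0141 -0.2646] [-0.0183 -0.2533]
[-0.0365 -0.4083] [-0.045  -0.4242]
[-0.0198 -0.263 ] [-0.0251 -0.2514]
```

View pics/w3b.png

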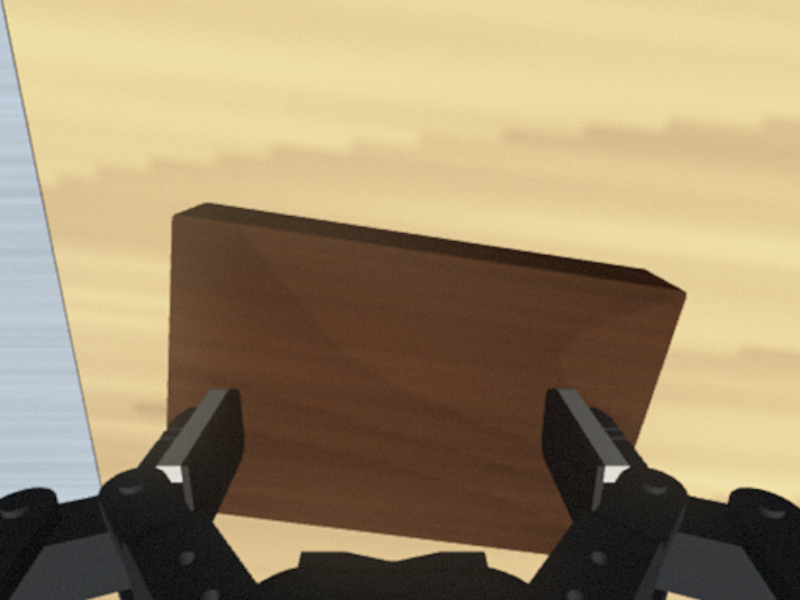

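View pics/s3b.png

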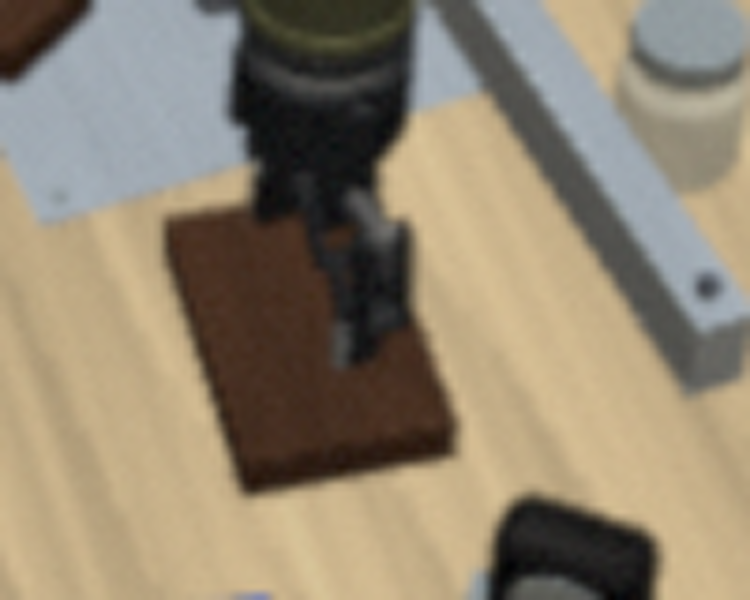

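The wrist view shows the timber has not moved: its far corner is still at saw (-14, -265). The open fingertips passed over it, so they sit more than 27 mm above the TCP plane. I'll back off and find the real tip height by touching the table gently.

>>> {"op": "servo_tool", "data": {"deltas": [-1,0,0,-10,0,-1,-30,0,0,0,-1,-30,0,0,0,-1,-32,0,0,0,-1,0,0,10,0,-1,0,0,0,0,-1,0,0,0,0]}}

```text
time: 7.45
eef_pos: [0.4538, -0.2393, -0.0005]
tcp_rot: [3.137, 0.172, 0.001]
force: [0.4, -0.2, 1.3]
gripper_width: 0.999
```

>>> {"op": "servo_tool", "data": {"deltas": [-1,0,0,5,0,-1,0,0,5,0,-1,0,0,0,0,-1,0,0,0,0]}}

```text
time: 7.85
eef_pos: [0.4528, -0.2395, -0.0113]
tcp_rot: [3.137, 0.171, -0.001]
force: [-0.6, 0.5, 1.0]
gripper_width: 1.002
```

>>> {"op": "servo_tool", "data": {"deltas": [-1,0,0,3,0,-1,0,0,2,0,-1,0,0,0,0,-1,0,0,0,0]}}

```text
time: 8.25
eef_pos: [0.4528, -0.2395, -0.016]
tcp_rot: [-3.137, -0.171, 0.0]
force: [-0.7, 0.7, 0.6]
gripper_width: 1.001
```

Run:
```python
from h import *
g=snap('side','s4');s=r.read_state();print(s['eef_pos'],s['force'])
a=cv2.imread('pics/s4.png')[170:260,210:310];cv2.imwrite('pics/s4b.png',cv2.resize(a,(660,594),interpolation=2))
```

```text
[ 0.45288254 -0.2395103  -0.01596721] [ 0.19640971 -0.83260394 -0.16836005]
```

View pics/s4b.png

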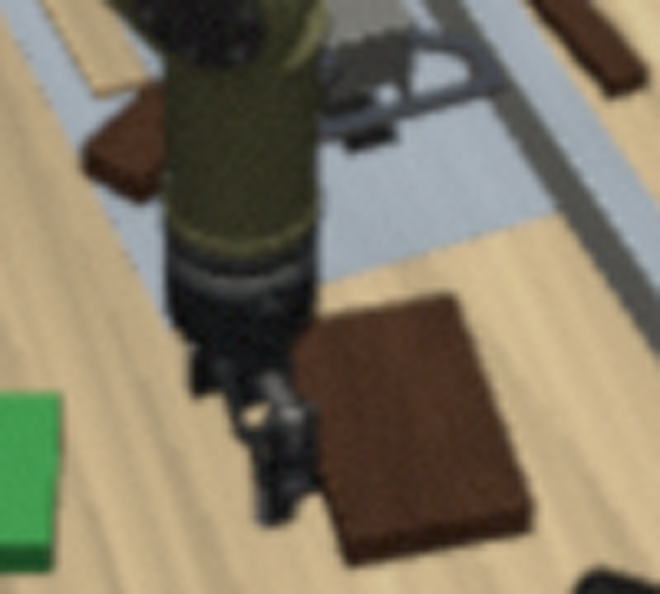

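>>> {"op": "servo_tool", "data": {"deltas": [-1,0,0,3,0,-1,0,0,0,0,-1,0,0,0,0]}}

```text
time: 8.6
eef_pos: [0.4528, -0.2395, -0.0191]
tcp_rot: [-3.137, -0.171, 0.0]
force: [-0.2, 0.2, 0.1]
gripper_width: 1.002
```

>>> {"op": "servo_tool", "data": {"deltas": [-1,0,0,3,0,-1,0,0,0,0,-1,0,0,0,0]}}

```text
time: 8.9
eef_pos: [0.4528, -0.2395, -0.0221]
tcp_rot: [-3.137, -0.171, 0.0]
force: [-0.2, -0.5, -0.6]
gripper_width: 0.999
```

>>> {"op": "servo_tool", "data": {"deltas": [-1,0,0,2,0,-1,0,0,2,0,-1,0,0,0,0,-1,0,0,0,0]}}

```text
time: 9.3
eef_pos: [0.4528, -0.2395, -0.0261]
tcp_rot: [-3.137, -0.171, 0.0]
force: [-0.8, 0.1, -0.1]
gripper_width: 0.998
```

Run:
```python
from h import *
g=snap('wrist','w5');c=snap('scene','c5');s=r.read_state();print(s['eef_pos'],s['force'])
a=cv2.imread('pics/w5.png');b=cv2.imread('pics/c5.png')[120:220,190:310];
cv2.imwrite('pics/m5.png',np.hstack([cv2.resize(a,(400,300)),cv2.resize(b,(360,300),interpolation=2)]))
print(np.array(g['R']).round(3), -np.array(g['R']).T@np.array(g['t']))
```

```text
[ 0.45292562 -0.23952696 -0.02595352] [ 1.42561062  0.2997564  -0.0650686 ]
[[ 0.109 -0.994  0.   ]
 [-0.947 -0.104  0.304]
 [-0.302 -0.034 -0.953]] [ 0.53024267 -0.23114109  0.14432208]
```

View pics/m5.png

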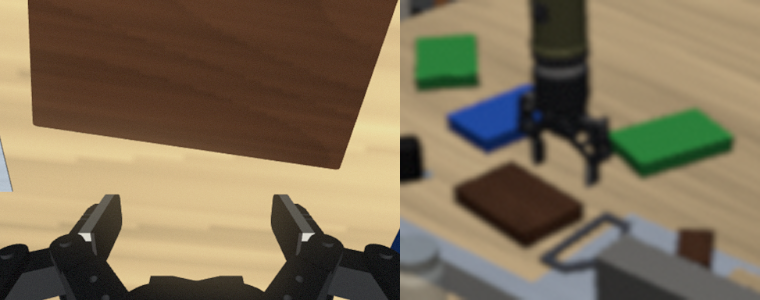

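Run:
```python
from h import *
c=load('c5'); s=r.read_state(); e=s['eef_pos']
for off in (.05,-.05):
  for z in (0,.02,.04,.06):
    print(off,z,np.round(proj(c,[e[0]+.109*off,e[1]-.994*off,z]),1))
b=cv2.imread('pics/c5.png')[150:200,215:275];cv2.imwrite('pics/c5b.png',cv2.resize(b,(720,600),interpolation=2))
```

```text
0.05 0 [235.1 176.9]
0.05 0.02 [234.9 172.7]
0.05 0.04 [234.7 168.4]
0.05 0.06 [234.4 164.1]
-0.05 0 [253.9 184.9]
-0.05 0.02 [253.8 180.6]
-0.05 0.04 [253.7 176.2]
-0.05 0.06 [253.6 171.8]
```

View pics/c5b.png

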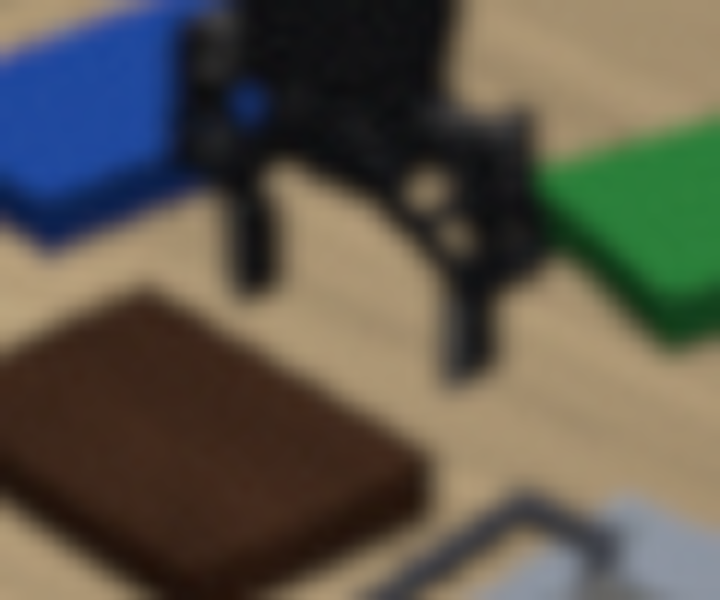

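The scene view puts the fingertips at (236,175) and (253,182), which is 11-15 mm above the table with the TCP reading -26 mm. The real open tips are therefore about 38 mm behind the reported TCP, not 13. I'll use the measured value, go down 4 mm more and push.

>>> {"op": "servo_tool", "data": {"deltas": [-1,0,0,2,0,-1,0,0,2,0,-1,8,0,0,0,-1,8,0,0,0,-1,8,0,0,0,-1,8,0,0,0,-1,8,0,0,0,-1,6,0,0,0,-1,6,0,0,0,-1,0,0,0,0]}}

```text
time: 10.4
eef_pos: [0.5058, -0.2334, -0.03]
tcp_rot: [3.137, 0.172, 0.001]
force: [-0.7, -0.8, -0.3]
gripper_width: 0.999
```

Run:
```python
from h import *
g=snap('wrist','w6');s=r.read_state();print(s['eef_pos'],s['force'])
d=s['eef_pos'][:2]-np.array([.5794,.1008]);print(d@[.994,.109],d@[-.109,.994])
```

```text
[ 0.50530477 -0.23352315 -0.03002202] [ 0.15934868 -0.07235372 -0.38625488]
-0.11009188167591041 -0.324240831688774
```

View pics/w6.png

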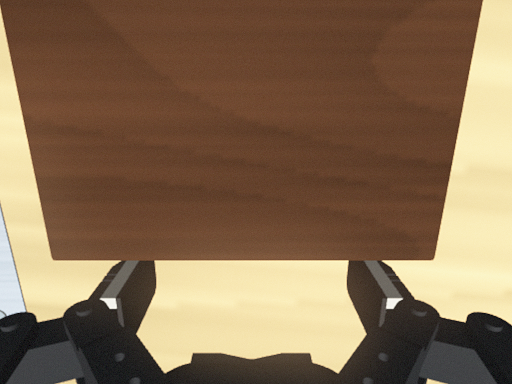

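The board's near edge at row 260 is now level and rests on both fingertips, so it is squared. About 74 mm remain to the fence.

>>> {"op": "servo_tool", "data": {"deltas": [-1,6,0,0,0,-1,8,0,0,0,-1,8,0,0,0,-1,8,0,0,0,-1,8,0,0,0,-1,8,0,0,0,-1,6,0,0,0,-1,6,0,0,0,-1,4,0,0,0,-1,0,0,0,0]}}

```text
time: 11.45
eef_pos: [0.5672, -0.227, -0.0299]
tcp_rot: [3.137, 0.172, 0.002]
force: [-0.8, -0.1, 0.9]
gripper_width: 0.996
```

>>> {"op": "servo_tool", "data": {"deltas": [-1,3,0,0,0,-1,3,0,0,0,-1,0,0,0,0]}}

```text
time: 11.75
eef_pos: [0.5727, -0.2264, -0.0299]
tcp_rot: [3.137, 0.171, 0.001]
force: [-0.0, 0.1, 0.1]
gripper_width: 1.0
```

Run:
```python
from h import *
g=snap('wrist','w7');s=r.read_state();print(s['eef_pos'],s['force'])
d=s['eef_pos'][:2]-np.array([.5794,.1008]);print(d@[.994,.109],d@[-.109,.994])
```

```text
[ 0.57263621 -0.22644576 -0.02992191] [ 0.75026407 -0.83391621  0.26630942]
-0.04239299233673922 -0.3245450277016026
```

View pics/w7.png

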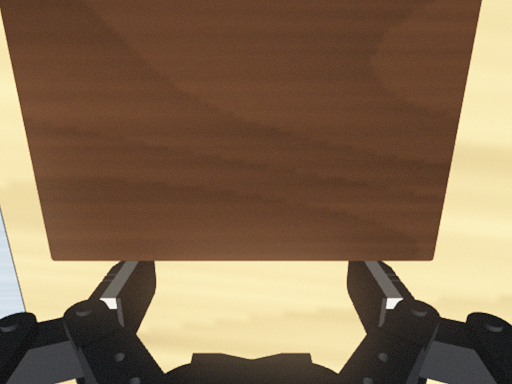

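>>> {"op": "servo_tool", "data": {"deltas": [-1,3,0,0,0,-1,2,0,0,0,-1,0,0,0,0]}}

```text
time: 12.1
eef_pos: [0.5776, -0.2258, -0.03]
tcp_rot: [3.137, 0.171, 0.001]
force: [-1.0, -0.4, 0.2]
gripper_width: 1.002
```

>>> {"op": "servo_tool", "data": {"deltas": [-1,2,0,0,0,-1,0,0,0,0,-1,0,0,0,0]}}

```text
time: 12.4
eef_pos: [0.5793, -0.2257, -0.03]
tcp_rot: [3.137, 0.171, 0.0]
force: [-1.5, 0.1, 0.4]
gripper_width: 0.999
```

>>> {"op": "servo_tool", "data": {"deltas": [-1,1,0,0,0,-1,0,0,0,0,-1,0,0,0,0]}}

```text
time: 12.7
eef_pos: [0.5792, -0.2257, -0.0301]
tcp_rot: [-3.136, -0.171, 0.002]
force: [-4.4, -0.6, 3.2]
gripper_width: 1.002
```

Run:
```python
from h import *
g=snap('side','s8');s=r.read_state();print(s['eef_pos'],s['force'])
d=s['eef_pos'][:2]-np.array([.5794,.1008]);print(d@[.994,.109],d@[-.109,.994])
a=cv2.imread('pics/s8.png')[170:270,240:340];cv2.imwrite('pics/s8b.png',cv2.resize(a,(600,600),interpolation=2))
```

```text
[ 0.57922058 -0.22568622 -0.03008635] [-5.63101776 -0.53829754  4.22884539]
-0.03576534219497187 -0.32450774915835806
```

View pics/s8b.png

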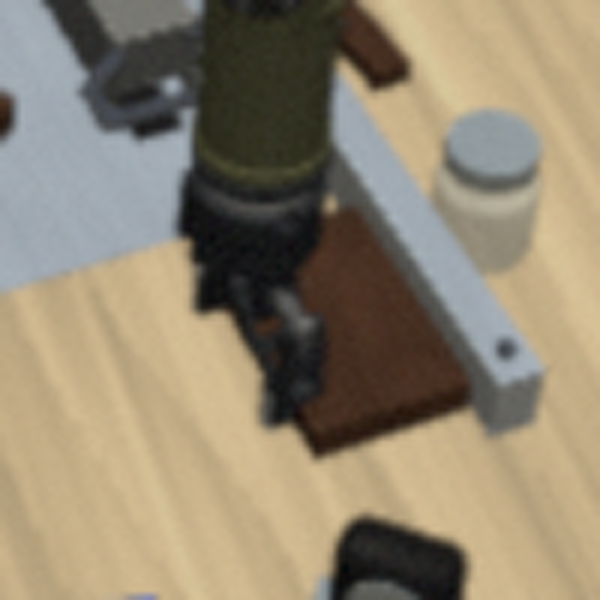

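The board is flush: contact force came at saw x = -35.8 mm, where I predicted -36. I'll back off, rise and check.

>>> {"op": "servo_tool", "data": {"deltas": [-1,-5,0,0,0,-1,-20,0,0,0,-1,-20,0,0,0,-1,0,0,-30,0,-1,0,0,-40,0,-1,0,0,-40,0,-1,0,0,-40,0,-1,0,0,-40,0,-1,0,0,-20,0,-1,0,0,0,0,-1,0,0,0,0]}}

```text
time: 13.85
eef_pos: [0.536, -0.2301, 0.18]
tcp_rot: [-3.136, -0.171, -0.003]
force: [0.7, 0.1, -0.4]
gripper_width: 1.0
```

Run:
```python
from h import *
g=snap('wrist','w9');s=r.read_state();print(s['eef_pos'],s['force'])
d=s['eef_pos'][:2]-np.array([.5794,.1008]);print(d@[.994,.109],d@[-.109,.994])
```

```text
[ 0.53529842 -0.22985387  0.17903513] [-0.04429156  0.89450078 -0.29891433]
-0.0798782422621766 -0.32386287606497016
```

View pics/w9.png

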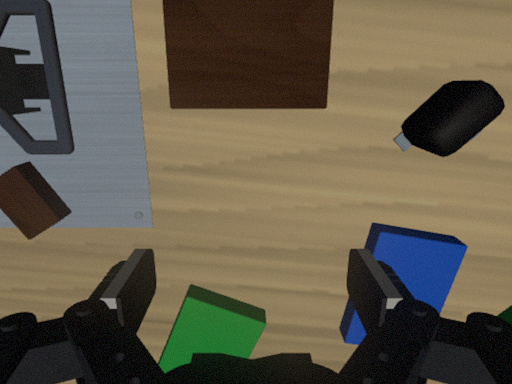

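Run:
```python
from h import *
g=load('w9')
def saw(p): d=p[:2]-np.array([.5794,.1008]); return np.round([d@[.994,.109],d@[-.109,.994]],4)
for p,z in [((170,108),.027),((327,108),.027),((164,2),.027),((332,2),.027),((65,150),.07),((45,5),.07)]: print(saw(ray(g,*p,z)))
```

```text
[-0.0244 -0.2473]
[-0.0243 -0.3966]
[ 0.0654 -0.2486]
[ 0.0655 -0.3947]
[-0.0565 -0.165 ]
[ 0.0544 -0.1686]
```

>>> {"op": "servo_tool", "data": {"deltas": [-0.2,0,-20,-20,0,-0.2,10,-25,-20,0,-0.2,15,-25,-10,0,-0.2,15,-25,0,0,-0.2,15,-25,0,0,-0.2,15,-25,0,0,-0.2,10,-14,0,0,-0.2,0,0,0,0,-0.2,0,0,0,0]}}

```text
time: 14.8
eef_pos: [0.597, -0.0652, 0.2292]
tcp_rot: [3.136, 0.169, -0.003]
force: [-0.6, 0.5, -0.5]
gripper_width: 0.596
```

Run:
```python
from h import *
g=snap('wrist','w10');c=snap('scene','c10');s=r.read_state();print(s['eef_pos'],s['force'],s['gripper_width'])
d=s['eef_pos'][:2]-np.array([.5794,.1008]);print(d@[.994,.109],d@[-.109,.994])
a=cv2.imread('pics/c10.png')[110:250,200:330];cv2.imwrite('pics/c10b.png',cv2.resize(a,(557,600),interpolation=2))
```

```text
[ 0.59687719 -0.06625711  0.22989747] [-0.01620399 -0.44295401 -0.51430491] 0.6052048555211442
-0.0008369021581018945 -0.16795978101562234
```

View pics/w10.png

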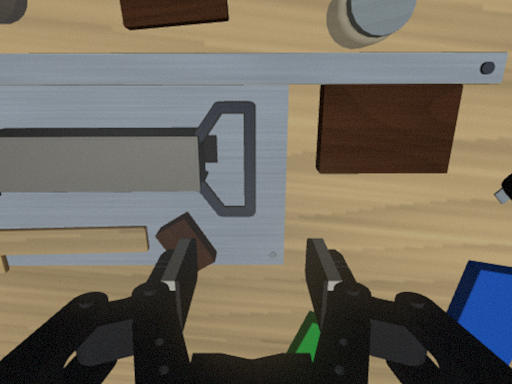

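View pics/c10b.png

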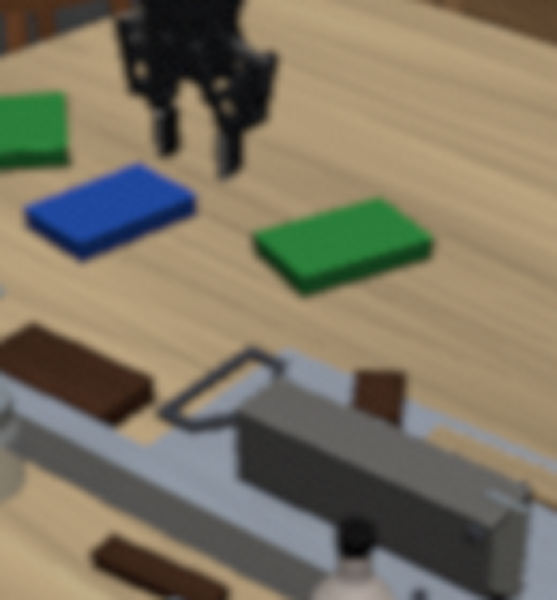

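The timber's near side is at saw x = -24.4 mm at both corners, so it is parallel and flush. Now I need the fingertip height at this opening, and the bar position from overhead.

Run:
```python
from h import *
g=load('w10');c=load('c10');e=r.read_state()['eef_pos']
def saw(p): d=p[:2]-np.array([.5794,.1008]); return np.round([d@[.994,.109],d@[-.109,.994]],4)
for p,z in [((249,105),.07),((249,212),.07),((237,110),.07),((238,207),.07),((200,130),.1),((204,190),.1),((319,170),.027),((447,173),.027)]: print(p,saw(ray(g,*p,z)))
for off in (.033,-.033):
  for z in (.22,.24,.26,.28):
    print(off,z,np.round(proj(c,[e[0]+.109*off,e[1]-.994*off,z]),1))
```

```text
(249, 105) [ 0.056  -0.1655]
(249, 212) [-0.0551 -0.1652]
(237, 110) [ 0.0513 -0.1538]
(238, 207) [-0.0494 -0.1535]
(200, 130) [ 0.0362 -0.1215]
(204, 190) [-0.0205 -0.1226]
(319, 170) [-0.0202 -0.2463]
(447, 173) [-0.0239 -0.3956]
0.033 0.22 [238.3 156.5]
0.033 0.24 [238. 151.]
0.033 0.26 [237.7 145.5]
0.033 0.28 [237.4 139.8]
-0.033 0.22 [253.8 162.5]
-0.033 0.24 [253.7 156.9]
-0.033 0.26 [253.6 151.2]
-0.033 0.28 [253.4 145.4]
```

>>> {"op": "servo_tool", "data": {"deltas": [0.2,0,-3,20,0,0.2,0,0,30,0,0.2,0,0,30,0,0.2,0,0,30,0,0.2,0,0,20,0,0.2,0,0,20,0,0.2,0,0,0,0,0.2,0,0,0,0]}}

```text
time: 15.7
eef_pos: [0.5971, -0.0622, 0.0806]
tcp_rot: [3.137, 0.168, 0.0]
force: [0.1, 0.3, -0.5]
gripper_width: 0.402
```

Run:
```python
from h import *
g=snap('wrist','w11');c=snap('scene','c11');s=r.read_state();print(s['eef_pos'],s['force'],s['gripper_width'])
d=s['eef_pos'][:2]-np.array([.5794,.1008]);print(d@[.994,.109],d@[-.109,.994])
a=cv2.imread('pics/c11.png')[130:250,210:330];cv2.imwrite('pics/c11b.png',cv2.resize(a,(600,600),interpolation=2))
e=s['eef_pos']
for off in (.023,-.023):
  for z in (.08,.1,.12,.14): print(off,z,5*(np.array(proj(c,[e[0]+.109*off,e[1]-.994*off,z]))-[210,130]))
```

```text
[ 0.59818047 -0.06164374  0.08157969] [-0.57868753 -0.05905138  0.73121771] 0.4004602699389439
0.000961416606695053 -0.16351614446036875
0.023 0.08 [164.17778221 319.26227499]
0.023 0.1 [163.09417642 294.93326635]
0.023 0.12 [161.99209124 270.18936015]
0.023 0.14 [160.87104988 245.01985186]
-0.023 0.08 [215.57257755 342.47113732]
-0.023 0.1 [214.91065644 317.86082173]
-0.023 0.12 [214.23722188 292.82243427]
-0.023 0.14 [213.55197083 267.34470813]
```

View pics/w11.png

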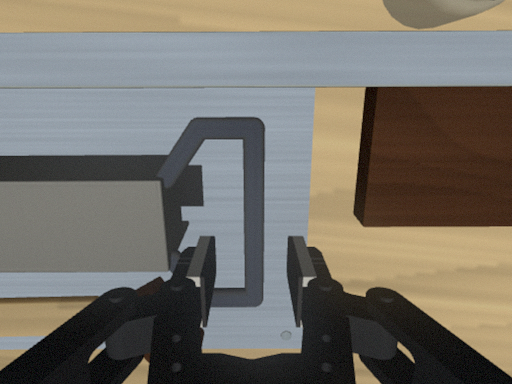

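View pics/c11b.png

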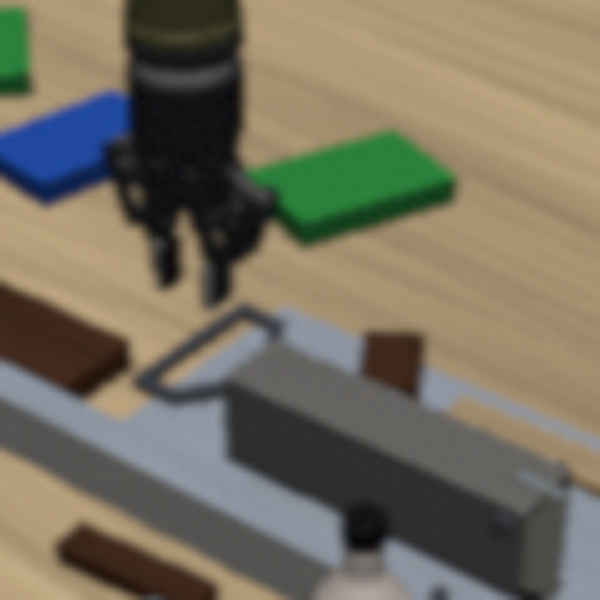

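The fingertips are at z of about 0.109 (28 mm behind the TCP at this opening). The bar at column 254 is centred between the pads, at 210 and 295. I'll go down until the tips are about 14 mm below the bar's axis.

>>> {"op": "servo_tool", "data": {"deltas": [0.2,0,1,10,0,0.2,0,0,10,0,0.2,0,0,10,0,0.2,0,0,8,0,0.2,0,0,0,0]}}

```text
time: 16.3
eef_pos: [0.5961, -0.0616, 0.0402]
tcp_rot: [3.137, 0.171, -0.005]
force: [0.3, -1.1, 1.1]
gripper_width: 0.395
```

>>> {"op": "servo_tool", "data": {"deltas": [0.2,0,0,5,0,0.2,0,0,5,0,0.2,0,0,5,0,0.2,0,0,0,0]}}

```text
time: 16.7
eef_pos: [0.5969, -0.0616, 0.0263]
tcp_rot: [-3.137, -0.171, 0.002]
force: [-0.1, -0.7, 0.0]
gripper_width: 0.399
```

Run:
```python
from h import *
g=snap('wrist','w12');c=snap('scene','c12');s=r.read_state();print(s['eef_pos'],s['force'],s['gripper_width'])
a=cv2.imread('pics/c12.png')[140:240,220:320];a=cv2.resize(a,(400,400),interpolation=2)
b=cv2.resize(cv2.imread('pics/w12.png')[150:384,120:380],(400,400));cv2.imwrite('pics/m12.png',np.hstack([a,b]))
```

```text
[ 0.59738913 -0.06178255  0.02696742] [-0.17566927 -0.51544072 -0.05661481] 0.4002391355737651
```

View pics/m12.png

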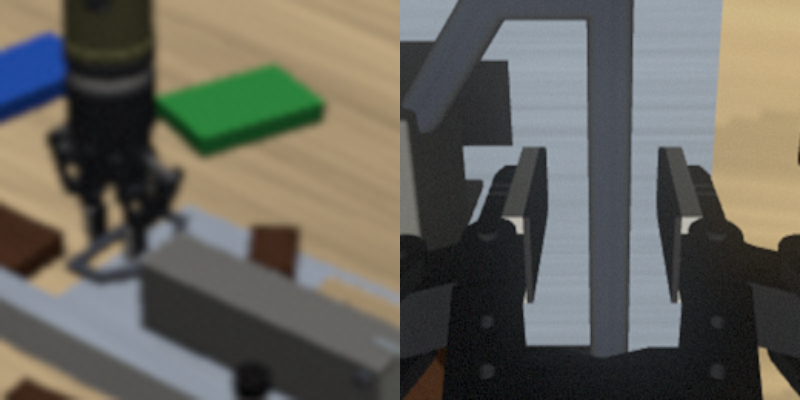

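The bar at column 610 of the right panel runs midway between the pads (535 and 675). I'll close on it.

>>> {"op": "servo_tool", "data": {"deltas": [1,0,0,0,0,1,0,0,0,0,1,0,0,0,0,1,0,0,0,0,1,0,0,0,0,1,0,0,0,0], "squeeze": 30}}

```text
time: 17.4
eef_pos: [0.5979, -0.0636, 0.0274]
tcp_rot: [3.135, 0.169, 0.002]
force: [1.8, -4.2, -0.5]
gripper_width: 0.125
```

Run:
```python
from h import *
g=snap('wrist','w13');s=r.read_state();print(s['eef_pos'],s['force'],s['gripper_width'])
e=s['eef_pos'];d=e[:2]-np.array([.5794,.1008]);print(d@[.994,.109],d@[-.109,.994])
R=.27; z0=e[2]
for k in range(0,12):
    a=.785*k/11; print(k, round(1000*R*(1-np.cos(a)),1), round(1000*R*np.sin(a),1))
```

```text
[ 0.59789146 -0.06366523  0.02745293] [ 1.770183   -4.39842282 -0.01448066] 0.13044529442657352
0.00045380597605807355 -0.16549400740251183
0 0.0 0.0
1 0.7 19.3
2 2.7 38.4
3 6.2 57.4
4 10.9 76.0
5 17.0 94.3
6 24.4 112.1
7 33.0 129.3
8 42.8 145.9
9 53.8 161.7
10 65.9 176.7
11 79.0 190.8
```

View pics/w13.png

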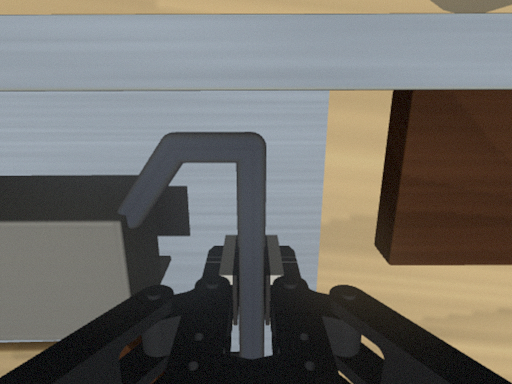

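The bar is held: the opening of 0.125 is about 11 mm against a 12 mm bar. I'll raise it along the 270 mm arc at half speed.

>>> {"op": "servo_tool", "data": {"deltas": [1,0,0,-9.5,0,1,0,-0.5,-9.5,0,1,0,-1,-9.5,0,1,0,-1,-9.5,0,1,0,-1.5,-9.5,0,1,0,-2,-9.5,0,1,0,-2,-9.5,0,1,0,-2.5,-9.5,0,1,0,0,0,0]}}

```text
time: 18.35
eef_pos: [0.5967, -0.0533, 0.104]
tcp_rot: [3.134, 0.169, 0.002]
force: [3.0, -5.0, -2.2]
gripper_width: 0.128
```

Run:
```python
from h import *
g=snap('wrist','w14');c=snap('scene','c14');s=r.read_state();print(s['eef_pos'],s['force'],s['gripper_width'])
e=s['eef_pos'];d=e[:2]-np.array([.5794,.1008]);print(d@[.994,.109],d@[-.109,.994])
a=cv2.imread('pics/c14.png')[110:250,210:350];a=cv2.resize(a,(400,400),interpolation=2)
b=cv2.resize(cv2.imread('pics/w14.png'),(400,400));cv2.imwrite('pics/m14.png',np.hstack([a,b]))
```

```text
[ 0.59673054 -0.05350057  0.10328971] [ 2.03106876 -5.05975458 -2.41459198] 0.12361568782357645
0.00040779582872282064 -0.15526379699647244
```

View pics/m14.png

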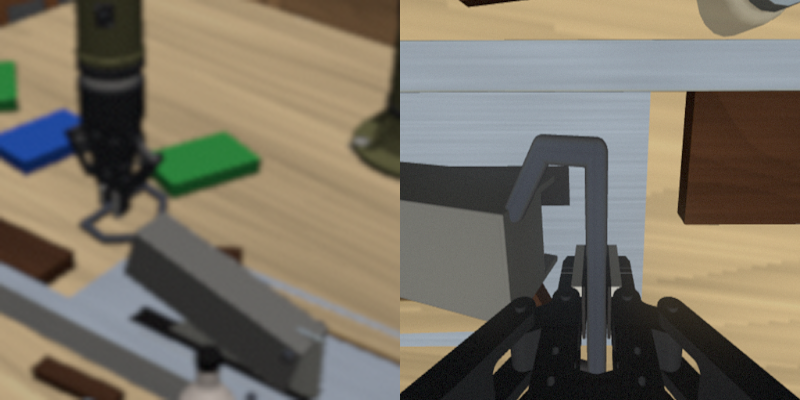

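>>> {"op": "servo_tool", "data": {"deltas": [1,0,-3,-9,0,1,0,-3,-9.3,0,1,0,-3.7,-8.9,0,1,0,-3.7,-8.9,0,1,0,-4.3,-8.6,0,1,0,-4.3,-8.6,0,1,0,-4.9,-8.3,0,1,0,-4.9,-8.3,0,1,0,0,0,0]}}

```text
time: 19.35
eef_pos: [0.5934, -0.0229, 0.1743]
tcp_rot: [3.133, 0.168, 0.003]
force: [1.2, -7.4, 0.2]
gripper_width: 0.124
```

>>> {"op": "servo_tool", "data": {"deltas": [1,0,-5.5,-7.9,0,1,0,-5.5,-7.9,0,1,0,-6,-7.5,0,1,0,-6,-7.5,0,1,0,-6.5,-7,0,1,0,-6.5,-7,0,1,0,0,0,0,1,0,0,0,0,1,0,0,0,0]}}

```text
time: 20.25
eef_pos: [0.5896, 0.0108, 0.219]
tcp_rot: [3.131, 0.164, 0.003]
force: [1.3, -9.5, 3.6]
gripper_width: 0.128
```

Run:
```python
from h import *
g=snap('wrist','w15');c=snap('scene','c15');q=snap('side','s15');s=r.read_state();print(s['time'],s['eef_pos'],s['force'],s['gripper_width'])
e=s['eef_pos'];d=e[:2]-np.array([.5794,.1008]);y=d@[-.109,.994];print(d@[.994,.109],y, np.arctan2(e[2]-.0274,.105-y))
a=cv2.imread('pics/c15.png')[70:250,190:370];a=cv2.resize(a,(400,400),interpolation=2)
b=cv2.resize(cv2.imread('pics/w15.png'),(400,400));cv2.imwrite('pics/m15.png',np.hstack([a,b]))
cv2.imwrite('pics/s15b.png',cv2.resize(cv2.imread('pics/s15.png')[100:280,180:360],(600,600),interpolation=2))
```

```text
20.4 [0.58962584 0.0107665  0.219003  ] [ 1.4799032  -9.40344965  2.90717071] 0.12796856051645708
0.0003508346037954583 -0.09060791504291539 0.7750555393709295
```

View pics/m15.png

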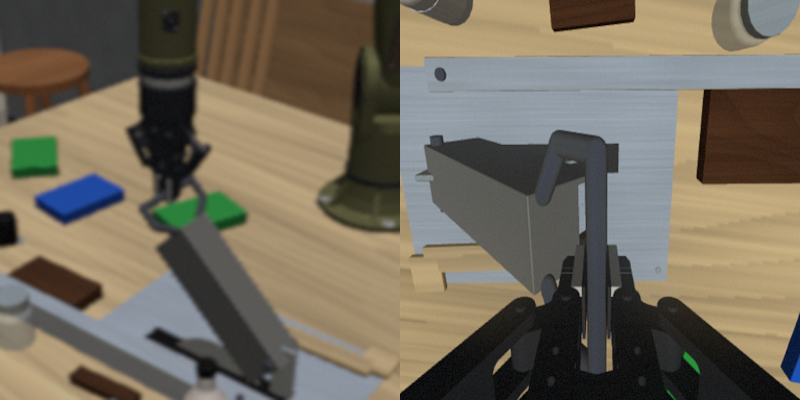

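View pics/s15b.png

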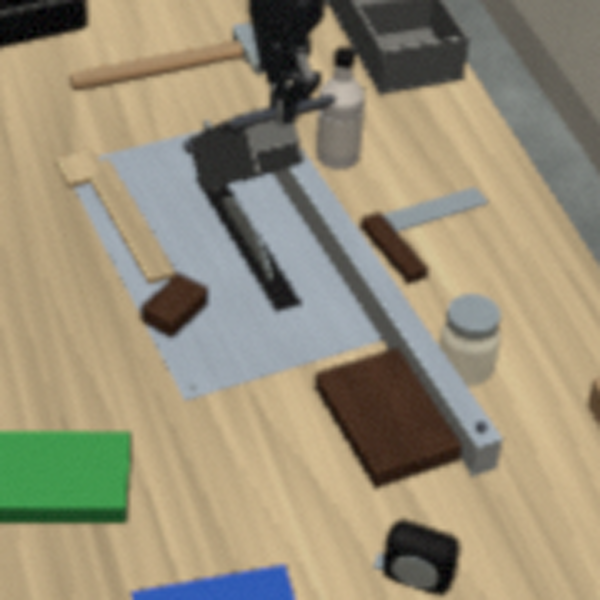

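The guard is up, the blade is uncovered, and the timber still lies along the fence. The tool arc gives about 0.775 rad. I'll cross-check by finding the bar ends in the side and scene pictures.

Run:
```python
from h import *
c=load('c15');q=load('s15')
O=np.array([.5794,.1008])
def W(x,y,z): p=O+x*np.array([.994,.109])+y*np.array([-.109,.994]); return [*p,z]
for a in (.65,.775,.9):
  for x in (.05,-.05):
    P=W(x,.105-.27*np.cos(a),.07+.27*np.sin(a))
    print(a,x,'side',((np.array(proj(q,P))-[180,100])*600/180).round(0),'scene',((np.array(proj(c,P))-[190,70])*400/180).round(0))
g=load('s15')
def saw(p): d=p[:2]-O; return np.round([d@[.994,.109],d@[-.109,.994]],4)
for p in [(316,380),(397,350),(462,448),(377,476)]: print(saw(ray(g,p[0]*.3+180-.3,p[1]*.3+100-.3,.027)))
a=cv2.resize(cv2.imread('pics/s15.png')[110:160,230:290],(720,600),interpolation=2);cv2.imwrite('pics/s15c.png',a)
```

```text
0.65 0.05 side [332. 127.] scene [132. 217.]
0.65 -0.05 side [243. 150.] scene [177. 189.]
0.775 0.05 side [324.  96.] scene [144. 205.]
0.775 -0.05 side [235. 118.] scene [189. 178.]
0.9 0.05 side [315.  65.] scene [159. 196.]
0.9 -0.05 side [226.  87.] scene [204. 168.]
[-0.0273 -0.2594]
[ 0.0722 -0.2526]
[ 0.0724 -0.401 ]
[-0.0243 -0.401 ]
```

View pics/s15c.png

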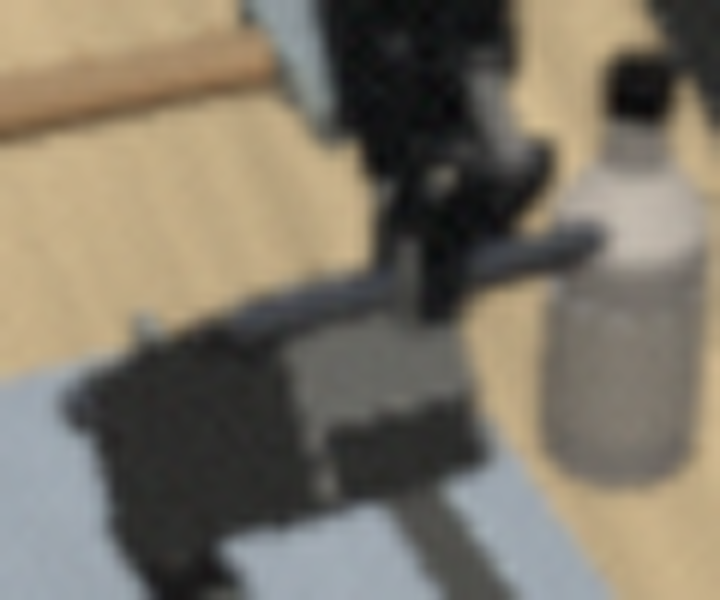

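The bar end in the side view is at about (333,99), against a prediction of (324,96) for 0.775 rad. That puts the guard at about 0.76-0.79, well inside 0.68-0.89. I'll let it settle, confirm it is steady, and hand in.

>>> {"op": "servo_tool", "data": {"deltas": [1,0,0,0,0,1,0,0,0,0,1,0,0,0,0,1,0,0,0,0,1,0,0,0,0]}}

```text
time: 20.9
eef_pos: [0.5896, 0.0108, 0.219]
tcp_rot: [3.131, 0.164, 0.003]
force: [0.9, -9.3, 3.6]
gripper_width: 0.124
```

Run:
```python
from h import *
s=r.read_state();print(s['time'],s['eef_pos'],s['force'],s['gripper_width'],abs(s['joint_vel']).max())
print(r.job_done())
```

```text
20.9 [0.58962852 0.01076803 0.21897836] [ 0.94589408 -9.29862454  3.64232114] 0.12431349434807268 0.0008402716517536816
the job is handed in; nothing more can be done
None
```

The timber lies flush against the fence, and the guard is up at about 45 degrees with the gripper still holding its handle. I handed the job in at 20.9 s; no verdict is reported back.

**Timber:** I slid it over the table with both open fingers until contact force came up at the fence. The first pass went over the board without touching it. The open fingertips sit about 38 mm behind the reported TCP, not the 13 mm in the description, so I measured their height and pushed again. With the guard still shut, its near side measured saw x = -24.4 and -24.3 mm at the two corners, so it was parallel. In the last side picture its corners ran from about x = -26 to +72 mm, with the centre at y of about -330 mm.

**Guard:** I gripped the handle bar and raised it along its arc. The final angle comes out at 0.775 rad from the tool's path. It is 0.76 from the y position alone and 0.79 from the height alone. The bar end in the side view is within about 3 pixels of the prediction for 0.775.
- **Radius disagreement:** the tool's path gives a radius of 274 mm rather than 270 mm, so the bar probably slipped about 4 mm in the pads.
- **Final hold:** the arm was still, with the bar gripped and about 9 N sideways on the tool.

**Bystanders and blade:** the offcut, stick, tape, jar, square, hammer and glue looked undisturbed in the last side picture, though I did not measure each one. I saw no sign of contact with the blade.

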